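# Slide a boxed item to the till scanner and tip it barcode-down on the glass

### The job

Scan the small red carton at the till without picking it up. Gently push it along the counter, still standing, up to the edge of the scanner glass, then push it high on its back so that it tips over and comes down flat on its barcode face, with the barcode label over the middle of the glass. Leave the other things on the counter where they are.

Things in the scene. Friction and masses are not known exactly. Their poses are not given: they have to be found in the camera images.
- carton: red rigid carton with a pale band near its top, 36 mm thick (x), 70 wide (y), 80 tall (z), 0.08-0.17 kg, upright at the start. Origin: centre of its underside. The +x face bears the barcode and at first faces the glass, up to 0.2 rad off; the -x face (cream panel, yellow disc) is its back. It must tip over its bottom +x edge. Pushed within 15 mm of its foot it slides, in its upper half it tips
- barcode (a point): centre of the barcode label (36 mm wide, 26 mm tall) on the carton's +x face, 46 mm above its underside; so after tipping the label's middle lies 46 mm ahead of where the bottom edge stood
- foot (a point): middle of the carton's bottom edge on the barcode side, the edge it tips over: 18 mm ahead (+x of the carton) of its origin, at underside height
- scanner: barcode scanner let into the counter, level with it (no step): steel bezel 210 (x) by 160 mm (y), in its middle a dark glass 110 by 110 mm with red crossing lines. Origin: glass centre, at counter height. Its +x points from the carton's side across the glass: at the start the carton's origin is at x -210 to -150 mm, y within 30 mm of the middle
- teabox: bystander: green box with a pale band, standing, 58 by 58 by 112 mm, origin at the centre of its underside
- wipes: bystander: white and blue round tub of wipes, 73 mm across, 176 mm tall, origin at the centre of its underside
- cointray: bystander: low blue coin tray, 160 (its x) by 105 (its y) by 20 mm, origin at the centre of its underside
There are look-alikes about, which are no part of the job. There is more than one size of the carton; the job needs the largest.

How it is judged:
By the outcome, as a careful person would: the job done as asked, in the order asked, and still so for the second after the job is handed in, with the robot touching nothing.
It also fails if it takes over 48 s, if anything falls off the work surface, if the arm or the gripper's body presses on something with over 40 N, if the wrist force passes 120 N, or if a joint passes its speed limit or range.

### The arm

A 6-joint arm with a two-finger parallel gripper is mounted at the origin on the work surface. World frame = base frame: x ahead of the robot, y to its left, z up, the work surface at z = 0. Lengths are in m, angles in rad, forces in N, time in s.
With the tool pointing down it reaches from about 0.35 to 0.85 m from the base axis. Payload 8.1 kg.
Tool frame: the origin (TCP) lies at the very end of the fingers, on their centre line; the grasp point (between the pads) lies 19 mm behind it; x points along the fingers, y is the direction in which the jaws open and shut, and the axes are right-handed (so a half turn about x gives the same grasp; the last joint's range is limited). The gripper opens to 85 mm and grips with 20 to 120 N. Pads are 22 mm wide; open, the fingers measure 114 mm over their backs; the gripper's body (76 mm by 85 mm) begins 54 mm behind the grasp point. The pads swing forward as they close: fully open they stand 13 mm farther back than shut.
Start: joints at [1.263, 0.13, 1.488, -0, 1.523, -0.085], TCP at [0.133, 0.585, 0.231] pointing down, gripper open.
Joint ranges: [-2.96, 2.96], [-0.89, 2.26], [0.02, 2.5], [-1.34, 4.48], [0, 2.73], [-2.66, 2.66]. Speed limits (rad/s): [2.39, 2.39, 2.79, 3.14, 3.14, 3.14].

### API

Orientations are given as a unit quaternion [w, x, y, z].
In Python, from plant import robot gives the robot as it stands. The module is installed in compiled form; this text tells all that it offers.
- The arm moves only by the shell command python3 -m inch 'ROWS' [FORCE]. ROWS is text: rows parted by semicolons, each of 7 numbers parted by spaces: the opening in per cent of the stroke, from 0 (shut) to 100 (fully open), then the shift along the world's x, y, z in cm, then the turn, a rotation vector about the world's x, y, z in degrees. In form: fingers x y z wx wy wz; .... A call has 1 to 12 rows; each row shifts and turns the commanded pose from where the row before left it; what a row does not reach is not made up. A row lasts 1/10 s, in which the tool goes at most 50 mm and 8.59 degrees, less where a joint would pass 70% of its speed; a pose out of reach is approached as far as the arm can. A call with a gripper value outside its range is refused whole. The fingers move at their own pace and stop on an object; FORCE is the grip in N (left out, the last holds). Time passes only in rows, so rows that do not move let the fingers close. It gives the time, the measured TCP pose, the force and the opening at its end, in the units of the state.
- robot.sense(): the state, without advancing time (a new reading comes with each control period).
- robot.grab_frame(name): name is "scene" or "top"; returns a dict with "img" (384x512x3 uint8, red, green, blue), "K" (3x3 intrinsics, pixels), "R" (3x3) and "t" (3): a world point X has camera coordinates R X + t. Camera axes: x right, y down, z forward; pixel columns grow to the right and rows downward; lengths in m; the calibration is good to about 2 mm. A picture is of the moment at which its call begins. There is no depth.
- robot.hand_in(): hands the job in, once; it reports no verdict.
The state is a dict: "time": time; "joints": joint angles; "joint_velocities": joint speeds; "tau": joint torques, N m; "eef_pos": TCP position; "tool_rot": TCP orientation; "force": force on the tool from outside, world axes, zero at the start; "wrist_torque": the same for the moment, N m; "opening": finger opening in m.
Only numpy, scipy, OpenCV 4.12 (cv2) and the standard library are available. Lean on these libraries where they do the work, as an engineer would, in place of code of your own. Each camera call takes 0.05 s, during which the arm holds its last target.

## Working session

There is one attempt and no reset: what is moved stays moved. The work goes in short steps, Python scripts to look and compute and a shell command to move; the robot and the scene stay as the last step left them, time stands still between calls to the robot, and variables do not carry over. Pictures are saved under pics/ and viewed, and the job is handed in when it is done.

```bash
mkdir -p pics; cat > h.py <<'E'
import numpy as np, cv2
from plant import robot
def grab(n,f):
    d=robot.grab_frame(n); cv2.imwrite(f'pics/{f}.png',d['img'][:,:,::-1]); np.savez(f'pics/{f}.npz',**d); return d
def load(f): return np.load(f'pics/{f}.npz')
def back(d,uv,z=0):
    r=np.linalg.inv(d['K'])@np.array([uv[0],uv[1],1.]); r=d['R'].T@r; c=-d['R'].T@d['t']; return c+r*(z-c[2])/r[2]
def proj(d,X):
    p=d['K']@(d['R']@np.array(X,float)+d['t']); return p[:2]/p[2]
def crop(f,x0,y0,x1,y1,s,o):
    im=cv2.imread(f'pics/{f}.png')[y0:y1,x0:x1]; cv2.imwrite(f'pics/{o}.png',cv2.resize(im,None,fx=s,fy=s,interpolation=cv2.INTER_CUBIC))
E
python3 - <<'E'
from h import *
for n in('scene','top'):
    d=grab(n,n+'0'); print(-d['R'].T@d['t'],d['R'][2])
s=robot.sense(); print(s['time'],s['eef_pos'],s['tool_rot'],s['force'],s['opening'])
E
```

```text
[1.00683914 0.19505846 0.66297399] [-0.54944313 -0.28723632 -0.78460662]
[ 0.55830378 -0.03784494  0.79609293] [ 0.05242883 -0.01249278 -0.99854652]
0.1 [0.13239207 0.5847154  0.23036862] [ 0.70260562  0.07803894  0.70284296 -0.07916464] [0.02820741 0.53228355 0.2434512 ] 0.08559308879442265
```

View pics/scene0.png

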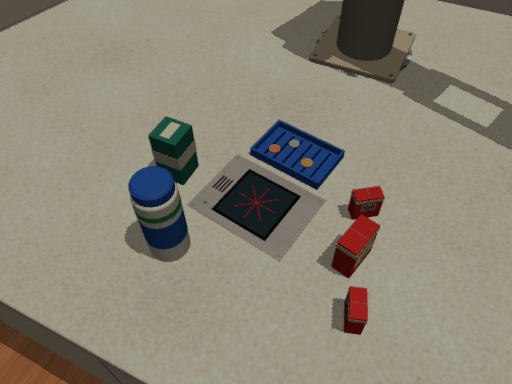

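View pics/top0.png

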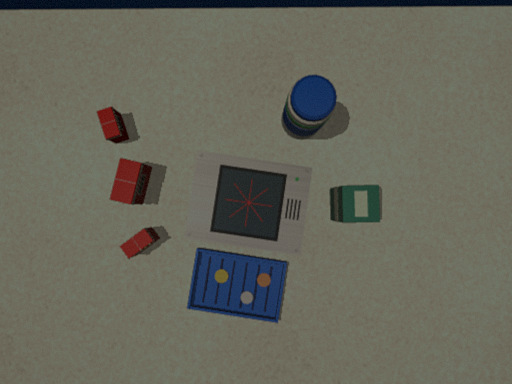

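Three red cartons could be meant, in top-view pixels: (112,125), (131,182) and (140,243). In the scene view they are at (356,310), (356,246) and (366,203). The middle one looks largest, so I'll check it in close crops.

```bash
python3 - <<'E'
from h import *
crop('scene0',310,170,410,345,4,'c1'); crop('top0',80,90,330,260,3,'c2')
im=cv2.imread('pics/c2.png'); cv2.imwrite('pics/c2.png',cv2.convertScaleAbs(im,alpha=1.7))
E
```

```text
(no output)
```

View pics/c1.png

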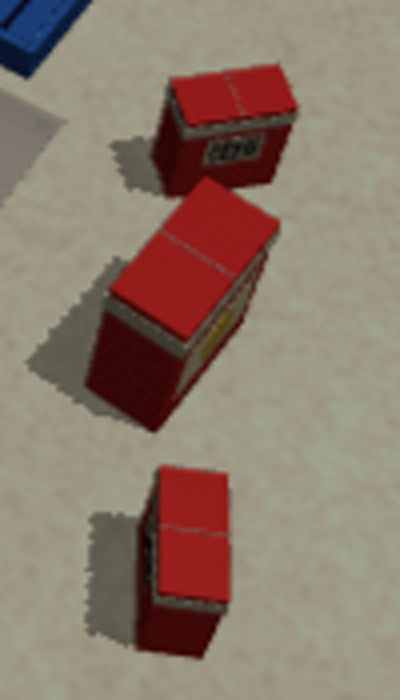

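View pics/c2.png

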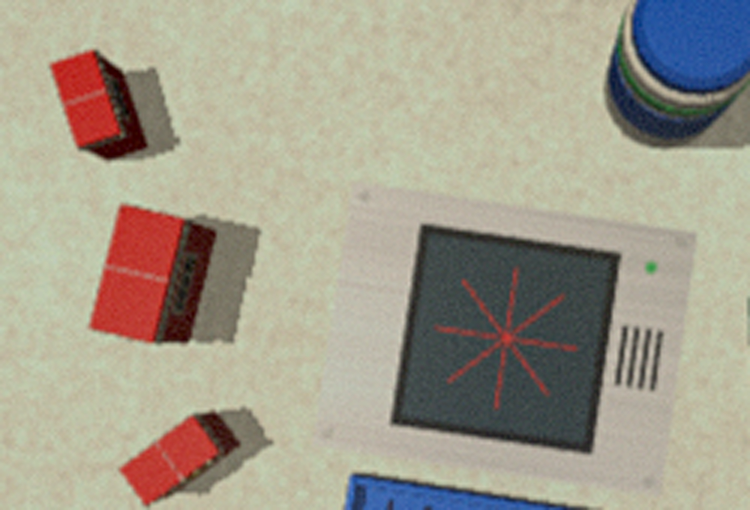

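```bash
python3 - <<'E'
from h import *
from scipy.optimize import least_squares
T=load('top0');S=load('scene0')
g=[back(T,(u/3+80-.33,v/3+90-.33))[:2] for u,v in [(421,226),(620,255),(592,452),(392,423)]]; g=np.array(g)
print('glass',g,g.mean(0)); gc=g.mean(0)
ax=(g[1]-g[0]+g[2]-g[3]); th=np.arctan2(ax[1],ax[0]); print('scanner yaw',np.degrees(th), np.linalg.norm(g[1]-g[0]),np.linalg.norm(g[3]-g[0]),'gctr cross',back(T,(507/3+80,338/3+90)))
# scene glass check
print('scene ctr',back(S,(257,203)), 'proj of T ctr in S',proj(S,[*gc,0]))
tp=[(122,205),(187,220),(157,342),(90,327)]; 
sp=[(207,178),(280,226),(183,340),(108,292)]
tt=[back(T,(u/3+80-.33,v/3+90-.33),.08)[:2] for u,v in tp]
ss=[back(S,(u/4+310-.4,v/4+170-.4),.08)[:2] for u,v in sp]
print('top est',np.round(tt,4),np.mean(tt,0)); print('scene est',np.round(ss,4),np.mean(ss,0))
tt=np.array(tt)
a=tt[1]-tt[0]+tt[2]-tt[3];b=tt[3]-tt[0]+tt[2]-tt[1]
print('dims',np.linalg.norm(a)/2,np.linalg.norm(b)/2,'yaw',np.degrees(np.arctan2(a[1],a[0])),np.degrees(np.arctan2(b[1],b[0])))
ss=np.array(ss); 
for i in range(4): print(ss[i]-ss[i-1], np.linalg.norm(ss[i]-ss[i-1]))
E
```

```text
glass [[ 0.63160004  0.02007642]
 [ 0.61285652 -0.09964624]
 [ 0.49497403 -0.08117443]
 [ 0.51364933  0.03817273]] [ 0.56326998 -0.03064288]
scanner yaw -98.89567007884885 0.12118100545910329 0.11933082618943636 gctr cross [ 0.56302977 -0.03163092  0.        ]
scene ctr [ 0.56482933 -0.02541479  0.        ] proj of T ctr in S [254.87962444 201.4396339 ]
top est [[0.6373 0.1757]
 [0.6288 0.1407]
 [0.563  0.1566]
 [0.5715 0.1926]] [0.60013053 0.16639012]
scene est [[0.5647 0.1632]
 [0.5745 0.1963]
 [0.6408 0.1781]
 [0.6331 0.1455]] [0.60328835 0.17075679]
dims 0.036513602599590286 0.06775791852590114 yaw -103.42456163982246 166.02084755477452
[-0.06845116  0.0177472 ] 0.0707143900318537
[0.00983238 0.03307075] 0.034501449495696404
[ 0.06630622 -0.01819802] 0.06875814452899998
[-0.00768743 -0.03261992] 0.03351351983672572
```

The middle carton at top (131,182) and scene (356,246) is the largest. Its barcode faces the glass in the top view and the yellow disc is visible on its back. It sits about 200 mm before the glass centre, y about +7 mm, and is turned about 5° from the scanner. Next I'll work out the approach pose.

```bash
cat >> h.py <<'E'
from scipy.spatial.transform import Rotation as Ro
G=np.array([.564,-.0285]); TH=np.radians(-98.9)
ex=np.array([np.cos(TH),np.sin(TH)]); ey=np.array([-ex[1],ex[0]])
def w(x,y): return G+x*ex+y*ey
def toS(p): d=np.array(p[:2])-G; return np.array([d@ex,d@ey])
def tgt(t):
    t=np.radians(t); X=np.array([*(ex*np.sin(t)),-np.cos(t)]); return X
def rotTo(t):
    q=robot.sense()['tool_rot']; R=Ro.from_quat([q[1],q[2],q[3],q[0]]).as_matrix()
    X=tgt(t); out=[]
    for s in(1,-1):
        Y=np.array([*(s*ey),0.]); M=np.c_[X,Y,np.cross(X,Y)]
        out.append(np.degrees(Ro.from_matrix(M@R.T).as_rotvec()))
    return R,out
E
python3 - <<'E'
from h import *
R,o=rotTo(22); print(R.round(3)); print(o, [np.linalg.norm(v) for v in o])
p=robot.sense()['eef_pos']; print(toS(p))
# start TCP: 50mm behind back face of carton; carton origin (-.2006,.0067)
for x in(-.2006-.018-.055,-.2006-.018-.02):
    print(np.r_[w(x,.0067),.0]-p, w(x,.0067))
E
```

```text
[[-0.001  0.221  0.975]
 [-0.002  0.975 -0.221]
 [-1.    -0.002 -0.   ]]
[array([-19.96747508, -13.67529165, -84.9700732 ]), array([-13.74561808,  20.43324413,  92.57847388])] [np.float64(88.34945955180767), np.float64(95.79787737109037)]
[-0.53905797 -0.5212821 ]
[ 0.48055602 -0.34394614 -0.23036862] [0.61294809 0.24076926]
[ 0.47514116 -0.37852473 -0.23036862] [0.60753323 0.20619066]
```

```bash
python3 -m inch '30 3.5 -2.5 0 -1.664 -1.14 -7.081;30 3.5 -2.5 0 -1.664 -1.14 -7.081;30 3.5 -2.5 0 -1.664 -1.14 -7.081;30 3.5 -2.5 0 -1.664 -1.14 -7.081;30 3.5 -2.5 0 -1.664 -1.14 -7.081;30 3.5 -2.5 0 -1.664 -1.14 -7.081;30 3.5 -2.5 0 -1.664 -1.14 -7.081;30 3.5 -2.5 0 -1.664 -1.14 -7.081;30 3.5 -2.5 0 -1.664 -1.14 -7.081;30 3.5 -2.5 0 -1.664 -1.14 -7.081;30 3.5 -2.5 0 -1.664 -1.14 -7.081;30 3.5 -2.5 0 -1.664 -1.14 -7.081' 20
python3 - <<'E'
from h import *
R,o=rotTo(22); print(o[0]); s=robot.sense();p=s['eef_pos']; print(toS(p), np.r_[w(-.2736,.0067),.08]-p,s['joints'],s['opening'],s['force'])
E
```

```text
time: 1.3
eef_pos: [0.5535, 0.284, 0.2307]
tool_rot: [-0.538, -0.426, -0.362, 0.631]
force: [-0.0, 2.0, -0.8]
opening: 0.0259
[0.11374454 0.09037452 0.23829708]
[-0.30713373 -0.05871859] [ 0.05944292 -0.04325091 -0.15072494] [ 0.5586759   0.44548743  1.16307295 -0.29524546  1.78347321  0.69235194] 0.02586230092709469 [-0.00292938  1.98511884 -0.80360116]
```

Rotation done. Next I move behind the carton and come down to z of about 0.08 before looking.

```bash
python3 -m inch '30 2 -1.2 -2 0 0 0;30 2 -1.2 -3 0 0 0;30 2 -1.1 -3 0 0 0;30 0 -0.8 -3 0 0 0;30 0 0 -3 0 0 0;30 0 0 -1 0 0 0;30 0 0 0 0 0 0'
python3 - <<'E'
from h import *
s=robot.sense();p=s['eef_pos']; print(toS(p),p[2])
grab('top','t1');grab('scene','s1'); crop('t1',80,90,330,260,3,'t1c'); crop('s1',260,130,460,345,3,'s1c')
im=cv2.imread('pics/t1c.png'); cv2.imwrite('pics/t1c.png',cv2.convertScaleAbs(im,alpha=1.7))
E
```

```text
time: 2.0
eef_pos: [0.6109, 0.2415, 0.0788]
tool_rot: [-0.539, -0.423, -0.364, 0.631]
force: [-0.1, 0.5, 1.0]
opening: 0.0255
[-0.27396778  0.00455114] 0.07879955352624356
```

View pics/t1c.png

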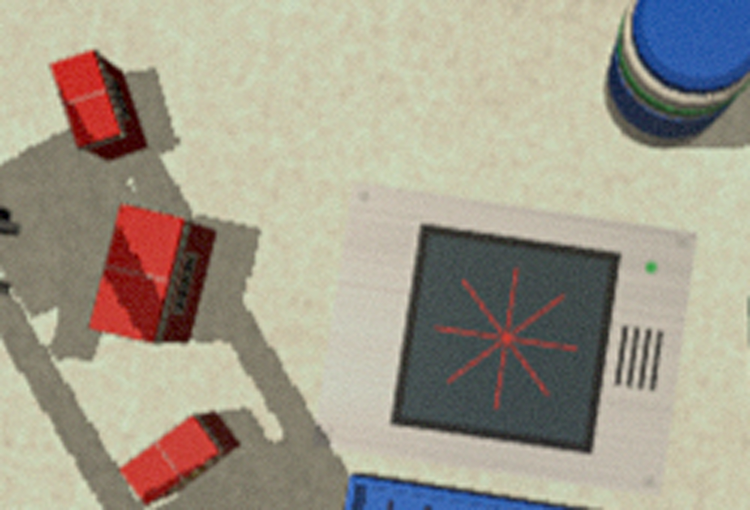

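View pics/s1c.png

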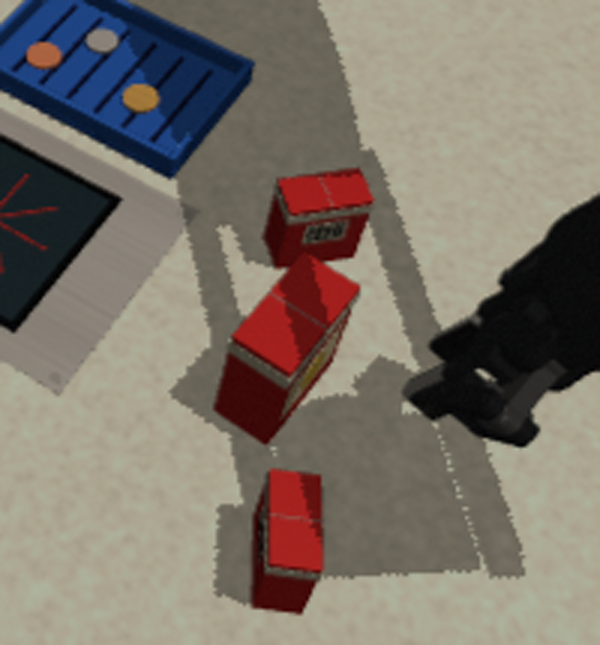

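The fingers are lined up with the carton's back; the carton top is at crop (139,273) and the fingers at (10,253). Going down and then pushing low.

```bash
python3 -m inch '30 0 0 -3 0 0 0;30 0 0 -2.5 0 0 0;30 0 0 -1.2 0 0 0;30 0 0 -0.5 0 0 0;30 -0.15 -1 0 0 0 0;30 -0.15 -1 0 0 0 0;30 -0.15 -1 0 0 0 0;30 0 0 0 0 0 0'
python3 - <<'E'
from h import *
s=robot.sense();p=s['eef_pos']; print(toS(p),p[2],s['force'])
E
```

```text
time: 2.9
eef_pos: [0.6085, 0.2104, 0.0105]
tool_rot: [-0.539, -0.426, -0.362, 0.63]
force: [0.3, -0.1, 0.3]
opening: 0.0256
[-0.2429303   0.00699932] 0.010451617385870228 [ 0.25100176 -0.12606237  0.31808312]
```

```bash
python3 -m inch '30 0 0 -0.4 0 0 0;30 -0.1 -0.5 0 0 0 0;30 -0.1 -0.5 0 0 0 0;30 -0.1 -0.5 0 0 0 0;30 -0.1 -0.5 0 0 0 0;30 -0.1 -0.5 0 0 0 0;30 -0.1 -0.5 0 0 0 0;30 0 0 0 0 0 0'
python3 - <<'E'
from h import *
s=robot.sense();p=s['eef_pos']; print(toS(p),p[2],s['force'])
grab('top','t2');grab('scene','s2'); crop('t2',80,90,330,260,3,'t2c'); crop('s2',260,130,460,345,3,'s2c')
im=cv2.imread('pics/t2c.png'); cv2.imwrite('pics/t2c.png',cv2.convertScaleAbs(im,alpha=1.7))
E
```

```text
time: 3.7
eef_pos: [0.6019, 0.1814, 0.0053]
tool_rot: [-0.539, -0.425, -0.363, 0.63]
force: [-1.4, -1.0, -0.5]
opening: 0.0253
[-0.21321761  0.00499158] 0.005318274170307214 [-1.38555769 -1.03349161 -0.50585383]
```

View pics/t2c.png

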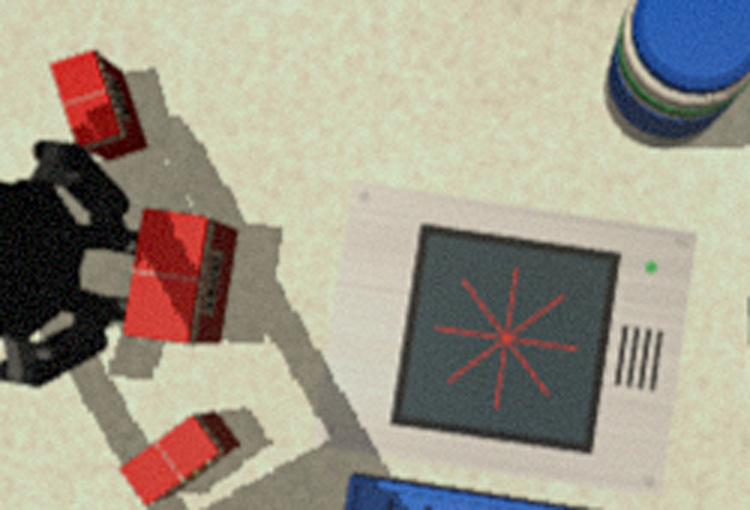

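View pics/s2c.png

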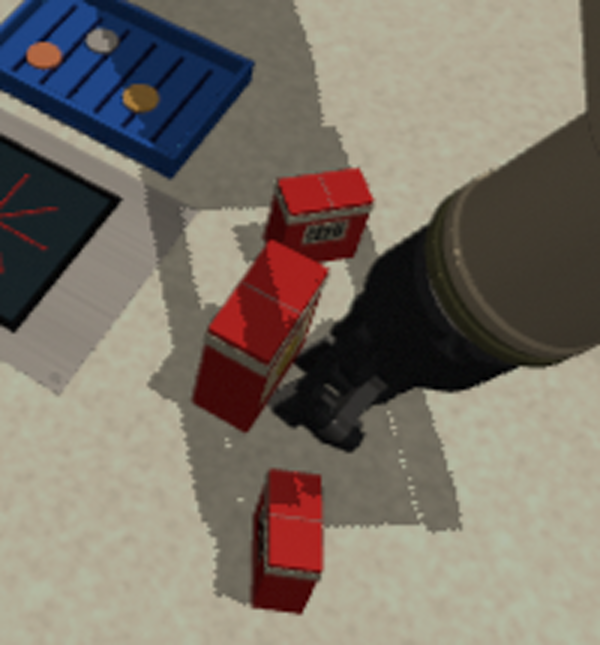

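```bash
python3 - <<'E'
from h import *
d=load('t2')
f=lambda u,v,z: (toS(back(d,(u/3+80,v/3+90),z))*1000).round(1)
for z in(.06,.09,.12): print('knuckle',z,f(45,142,z),f(85,150,z),f(125,185,z))
print('small corner',f(83,150,.057),f(118,138,.057),'base',f(108,158,0),f(145,147,0))
tp=[(142,208),(210,216),(187,342),(124,333)]
t=np.array([f(u,v,.08) for u,v in tp]);print(t,t.mean(0)); a=t[1]-t[0]+t[2]-t[3];print(np.degrees(np.arctan2(a[1],a[0])))
b=t[0]-t[3]+t[1]-t[2];print(np.degrees(np.arctan2(b[1],b[0]))-90)
E
```

```text
knuckle 0.06 [-266.6   70.2] [-244.   69.] [-218.9   52.8]
knuckle 0.09 [-255.3   67.1] [-233.6   66. ] [-209.5   50.5]
knuckle 0.12 [-244.1   64.1] [-223.2   63. ] [-200.2   48.2]
small corner [-246.1   69.1] [-227.9   78.6] base [-250.2   72.1] [-229.3   82. ]
[[-201.6   40.3]
 [-164.6   41.3]
 [-166.2  -27.7]
 [-200.4  -27.8]] [-183.2      6.525]
0.8851171878784729
-0.16716445497199572
```

The carton is upright and squared up, at x -185, y +7 mm. The gripper's knuckle passes close to the small carton at crop (110,155), so I'll back off, narrow the fingers and carry on.

```bash
python3 -m inch '30 0.15 0.8 0.15 0 0 0;10 0.2 0 0 0 0 0;10 0 0 0 0 0 0;10 0 0 0 0 0 0;10 -0.1 -0.5 0 0 0 0;10 -0.1 -0.5 0 0 0 0;10 -0.1 -0.5 0 0 0 0;10 -0.1 -0.5 0 0 0 0;10 -0.1 -0.5 0 0 0 0;10 -0.1 -0.5 0 0 0 0;10 -0.1 -0.5 0 0 0 0;10 0 0 0 0 0 0'
python3 - <<'E'
from h import *
s=robot.sense();p=s['eef_pos']; print(toS(p),p[2],s['force'])
grab('top','t3'); crop('t3',80,90,330,260,3,'t3c')
im=cv2.imread('pics/t3c.png'); cv2.imwrite('pics/t3c.png',cv2.convertScaleAbs(im,alpha=1.7))
E
```

```text
time: 5.0
eef_pos: [0.5984, 0.1544, 0.0068]
tool_rot: [-0.539, -0.425, -0.363, 0.63]
force: [-0.5, -0.4, 1.3]
opening: 0.0086
[-0.18597425  0.00570574] 0.00682658077594742 [-0.47798613 -0.37302222  1.3455316 ]
```

View pics/t3c.png

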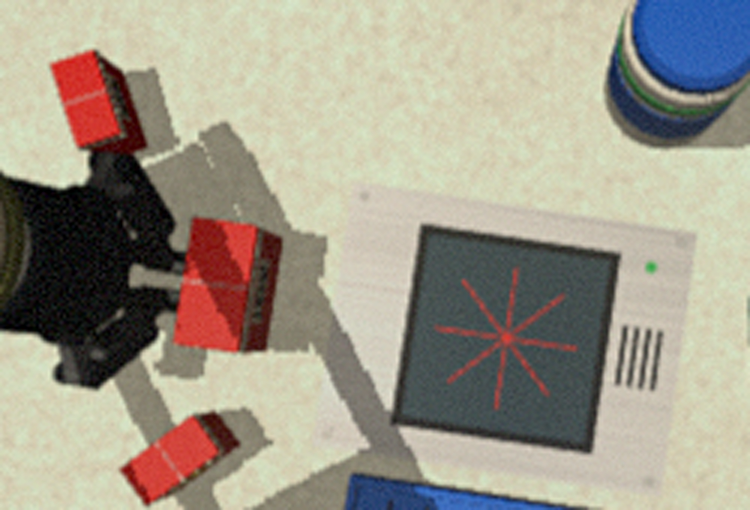

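```bash
python3 - <<'E'
from h import *
d=load('t3')
f=lambda u,v,z: (toS(back(d,(u/3+80,v/3+90),z))*1000).round(1)
for z in(.06,.09,.12): print('knuckle',z,f(70,388,z),f(100,388,z),f(155,345,z),'upper',f(95,152,z))
for z in (.05,.06):print('small',f(210,412,z),f(240,445,0), f(120,465,z), f(185,414,z))
tp=[(195,217),(255,224),(240,352),(175,345)]
t=np.array([f(u,v,.08) for u,v in tp]);print(t,t.mean(0)-[2.2,-.4]); a=t[1]-t[0]+t[2]-t[3];print(np.degrees(np.arctan2(a[1],a[0])))
b=t[0]-t[3]+t[1]-t[2];print(np.degrees(np.arctan2(b[1],b[0]))-90)
E
```

```text
knuckle 0.06 [-230.8  -62.7] [-214.5  -60.3] [-188.3  -32.6] upper [-238.3   68.7]
knuckle 0.09 [-221.   -60.3] [-205.3  -58. ] [-180.2  -31.4] upper [-228.2   65.7]
knuckle 0.12 [-211.2  -57.9] [-196.2  -55.7] [-172.1  -30.3] upper [-218.    62.7]
small [-154.7  -65.5] [-145.   -86.4] [-199.7 -101.8] [-168.3  -68.6]
small [-152.5  -64.7] [-145.   -86.4] [-196.8 -100.4] [-165.9  -67.7]
[[-172.5   39.6]
 [-139.9   40.5]
 [-137.2  -29. ]
 [-172.3  -30.3]] [-157.675    5.6  ]
1.8612462739986222
1.1917775947743507
```

```bash
python3 -m inch '10 -0.08 -0.5 0 0 0 0;10 -0.08 -0.5 0 0 0 0;10 -0.08 -0.5 0 0 0 0;10 -0.08 -0.5 0 0 0 0;10 -0.08 -0.5 0 0 0 0;10 -0.08 -0.5 0 0 0 0;10 -0.08 -0.5 0 0 0 0;10 -0.08 -0.5 0 0 0 0;10 -0.08 -0.5 0 0 0 0;10 -0.08 -0.5 0 0 0 0;10 -0.08 -0.5 0 0 0 0;10 0 0 0 0 0 0'
python3 - <<'E'
from h import *
s=robot.sense();p=s['eef_pos']; print(toS(p),p[2],s['force'])
grab('top','t4'); crop('t4',80,90,330,260,3,'t4c')
im=cv2.imread('pics/t4c.png'); cv2.imwrite('pics/t4c.png',cv2.convertScaleAbs(im,alpha=1.7))
E
```

```text
time: 6.25
eef_pos: [0.5895, 0.0993, 0.0067]
tool_rot: [-0.539, -0.425, -0.363, 0.63]
force: [-0.7, -0.8, 0.2]
opening: 0.0087
[-0.13024823  0.00543611] 0.006720037943747537 [-0.70403871 -0.78149505  0.17285189]
```

View pics/t4c.png

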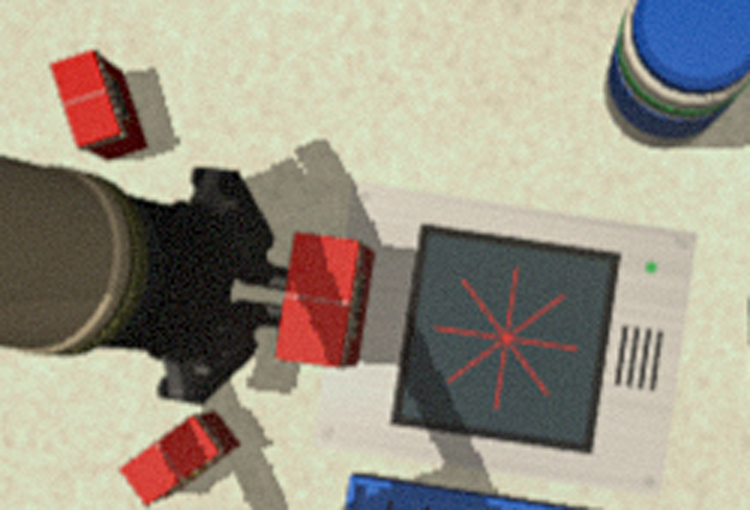

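```bash
python3 - <<'E'
from h import *
d=load('t4')
f=lambda u,v,z: (toS(back(d,(u/3+80-.33,v/3+90-.33),z))*1000)-[2.2,-.4]
tp=[(294,232),(362,242),(345,366),(276,359)]
t=np.array([f(u,v,.08) for u,v in tp]);print(t,t.mean(0)); a=t[1]-t[0]+t[2]-t[3];print(np.degrees(np.arctan2(a[1],a[0])))
b=t[0]-t[3]+t[1]-t[2];print(np.degrees(np.arctan2(b[1],b[0]))-90)
print('front base',f(374,248,0),f(356,366,0))
E
```

```text
[[-121.21264501   40.13141765]
 [ -84.03989202   40.08137382]
 [ -83.00967047  -27.44134897]
 [-120.27844524  -29.0473011 ]] [-102.13516319    5.93103535]
1.1973693231748244
0.8232927384128885
front base [-86.63486114  42.44567834] [-86.66008187 -29.14068805]
```

```bash
python3 -m inch '10 -0.15 -0.53 0 0 0 0;10 -0.15 -0.53 0 0 0 0;10 -0.15 -0.53 0 0 0 0;10 -0.15 -0.53 0 0 0 0;10 -0.15 -0.53 0 0 0 0;10 -0.15 -0.53 0 0 0 0;10 0 0 0 0 0 0'
python3 - <<'E'
from h import *
s=robot.sense();p=s['eef_pos']; print(toS(p),p[2],s['force'])
grab('top','t5'); crop('t5',80,90,330,260,3,'t5c');grab('scene','s5'); crop('s5',180,130,380,280,4,'s5c')
im=cv2.imread('pics/t5c.png'); cv2.imwrite('pics/t5c.png',cv2.convertScaleAbs(im,alpha=1.7))
E
```

```text
time: 7.0
eef_pos: [0.5804, 0.0675, 0.0067]
tool_rot: [-0.539, -0.425, -0.363, 0.63]
force: [0.7, -0.3, 0.6]
opening: 0.0087
[-0.09737609  0.00135808] 0.00674455515561416 [ 0.70920661 -0.30372863  0.63749375]
```

View pics/t5c.png

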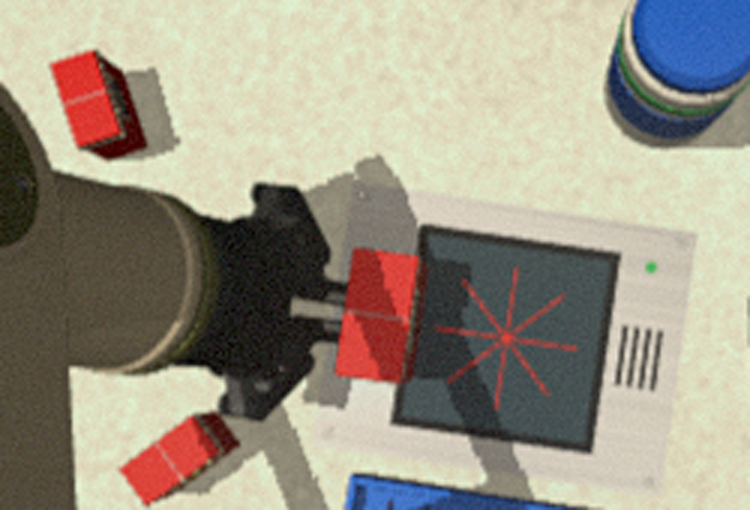

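View pics/s5c.png

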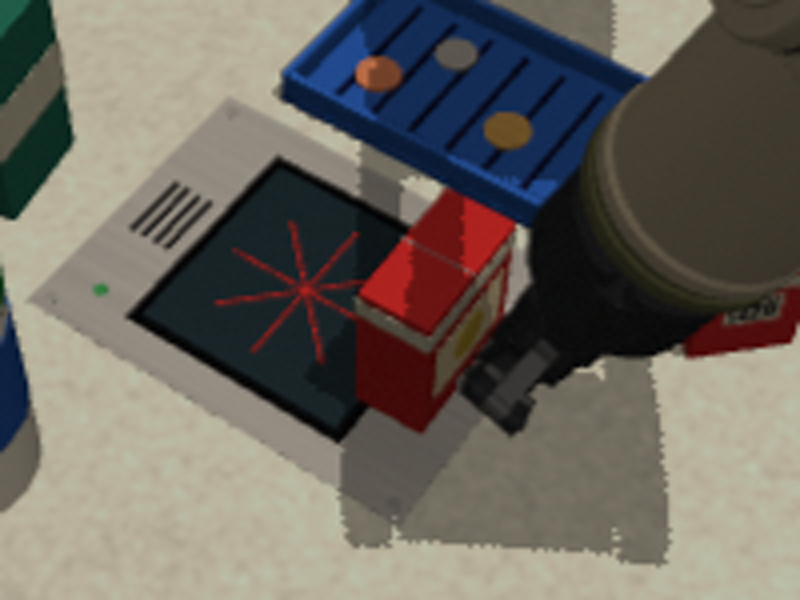

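```bash
python3 - <<'E'
from h import *
d=load('t5')
f=lambda u,v,z: (toS(back(d,(u/3+80-.33,v/3+90-.33),z))*1000)-[2.2,-.4]
tp=[(354,248),(420,256),(404,383),(335,375)]
t=np.array([f(u,v,.08) for u,v in tp]);print(t,t.mean(0)); a=t[1]-t[0]+t[2]-t[3];print(np.degrees(np.arctan2(a[1],a[0])))
b=t[0]-t[3]+t[1]-t[2];print(np.degrees(np.arctan2(b[1],b[0]))-90)
d=load('s5')
f=lambda u,v,z: (toS(back(d,(u/4+180-.4,v/4+130-.4),z))*1000)
c=np.array([f(u,v,0) for u,v in [(281,157),(131,317),(340,440)]]);print('glass',c); gc=(c[0]+c[2])/2; print(gc)
print('scene: base front,back',f(358,393,0),f(420,432,0))
t=np.array([f(u,v,.08) for u,v in [(452,188),(357,299),(432,336),(518,233)]]);print(t,t.mean(0)); print('rel',t.mean(0)-gc)
print('cross',f(305,290,0))
E
```

```text
[[-87.82685656  36.23765747]
 [-51.88120026  37.10333487]
 [-50.24143961 -31.91799816]
 [-87.59745199 -32.99146108]] [-69.38673711   2.10788328]
1.515363176236264
0.7745996664338861
glass [[ 57.60751707 -61.56192133]
 [ 57.68226067  59.11164889]
 [-60.55457207  58.93445782]]
[-1.4735275  -1.31373176]
scene: base front,back [-53.20584633  33.76509563] [-87.36166167  35.21756298]
[[-55.79769161 -33.16997473]
 [-55.42091254  40.03722876]
 [-90.93594209  38.19005062]
 [-92.14533897 -27.87151297]] [-73.5749713    4.29644792]
rel [-72.1014438    5.61017967]
cross [-0.17521627 -0.15809782]
```

Foot is at about -52.5 mm, right at the glass edge, with y about +3.5 mm and yaw about 1°, still standing. Next: back off, rise, and push high.

```bash
python3 -m inch '10 0.15 1 0 0 0 0;10 0.15 1 0 0 0 0;10 0.2 0 2 0 0 0;10 0 0 2 0 0 0;10 0 0 1.6 0 0 0;10 0 0 0 0 0 0;10 -0.15 -1 0 0 0 0;10 -0.1 -0.6 0 0 0 0;10 -0.06 -0.4 0 0 0 0;10 -0.06 -0.4 0 0 0 0;10 -0.06 -0.4 0 0 0 0;10 0 0 0 0 0 0'
python3 - <<'E'
from h import *
s=robot.sense();p=s['eef_pos']; print(toS(p),p[2],s['force'])
grab('top','t6'); crop('t6',80,90,330,260,3,'t6c');grab('scene','s6'); crop('s6',180,130,380,280,4,'s6c')
im=cv2.imread('pics/t6c.png'); cv2.imwrite('pics/t6c.png',cv2.convertScaleAbs(im,alpha=1.7))
E
```

```text
time: 8.3
eef_pos: [0.5812, 0.0597, 0.0626]
tool_rot: [-0.539, -0.425, -0.363, 0.63]
force: [0.4, 0.7, -1.1]
opening: 0.009
[-0.08977211  0.0033667 ] 0.06256544004292443 [ 0.44651227  0.71489427 -1.09122319]
```

View pics/t6c.png

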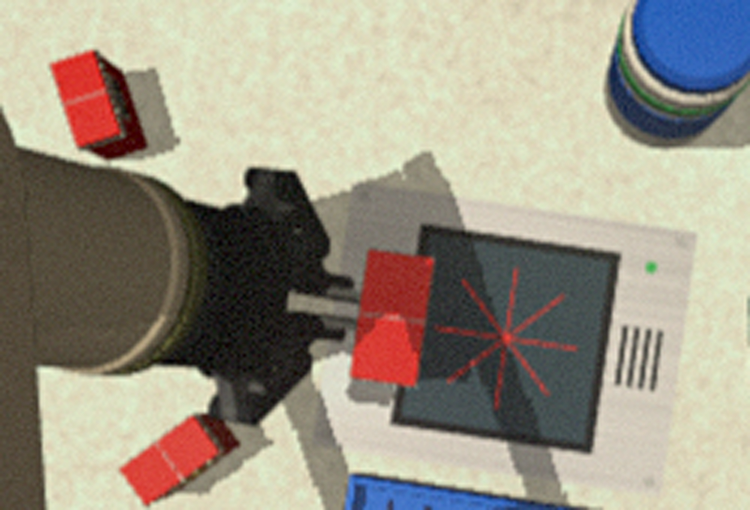

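View pics/s6c.png

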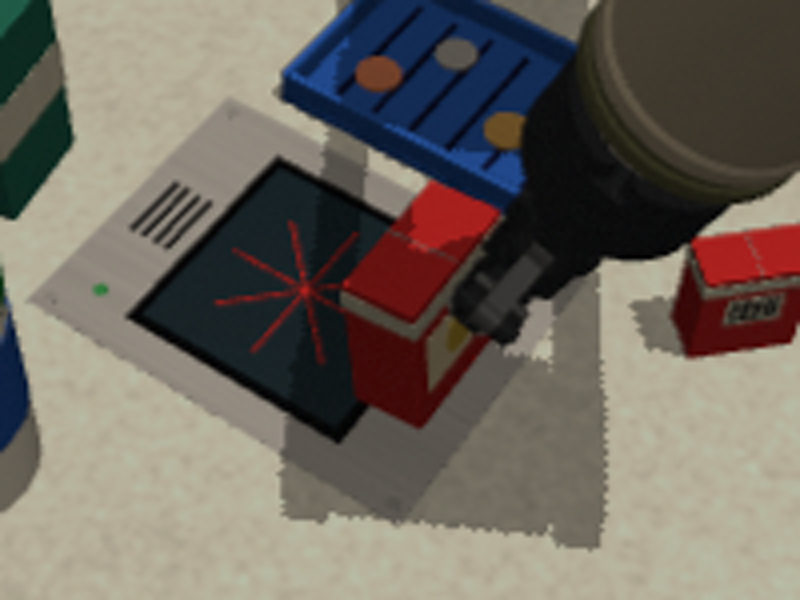

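It has begun to tip; its front foot is still at crop (358,392). I'll keep pushing.

```bash
python3 -m inch '10 -0.06 -0.4 0 0 0 0;10 -0.06 -0.4 0 0 0 0;10 -0.06 -0.4 0 0 0 0;10 -0.05 -0.3 0 0 0 0;10 -0.05 -0.3 0 0 0 0;10 -0.05 -0.3 0 0 0 0'
python3 - <<'E'
from h import *
s=robot.sense();p=s['eef_pos']; print(toS(p),p[2],s['force'])
grab('scene','s7'); crop('s7',180,130,380,280,4,'s7c')
E
```

```text
time: 9.0
eef_pos: [0.5781, 0.039, 0.0628]
tool_rot: [-0.539, -0.425, -0.363, 0.63]
force: [-0.2, -0.4, -0.1]
opening: 0.0088
[-0.06891474  0.00346267] 0.06277936620749681 [-0.24226663 -0.42813974 -0.07129037]
```

View pics/s7c.png

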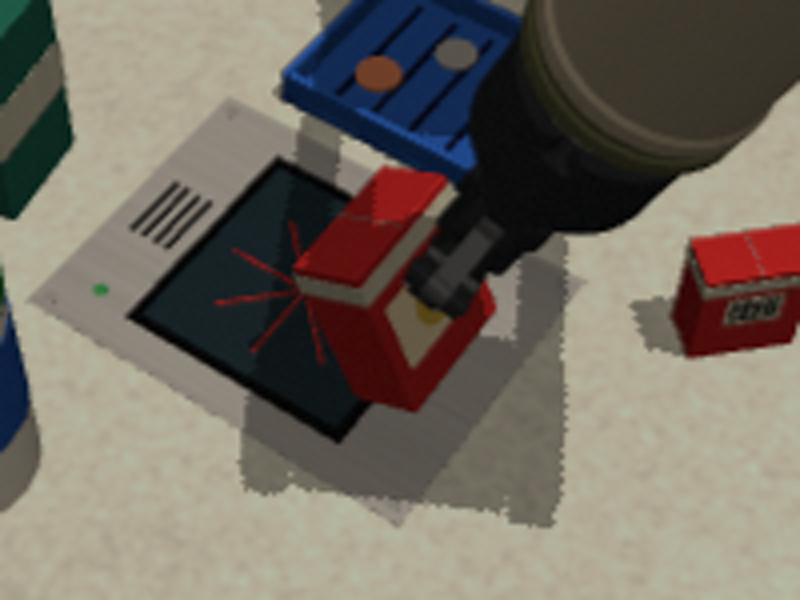

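```bash
python3 -m inch '10 -0.03 -0.2 0 0 0 0;10 -0.03 -0.2 0 0 0 0;10 -0.03 -0.2 0 0 0 0;10 -0.03 -0.2 0 0 0 0;10 -0.03 -0.2 0 0 0 0;10 0 0 0 0 0 0;10 0 0 0 0 0 0;10 0 0 0 0 0 0'
python3 - <<'E'
from h import *
s=robot.sense();p=s['eef_pos']; print(toS(p),p[2],s['force'])
grab('scene','s8'); crop('s8',180,130,380,280,4,'s8c')
E
```

```text
time: 9.85
eef_pos: [0.5767, 0.0294, 0.0628]
tool_rot: [-0.54, -0.425, -0.363, 0.63]
force: [-0.5, -0.1, 0.2]
opening: 0.0081
[-0.05919498  0.00355338] 0.06279213991271466 [-0.54547878 -0.12659937  0.21593637]
```

View pics/s8c.png

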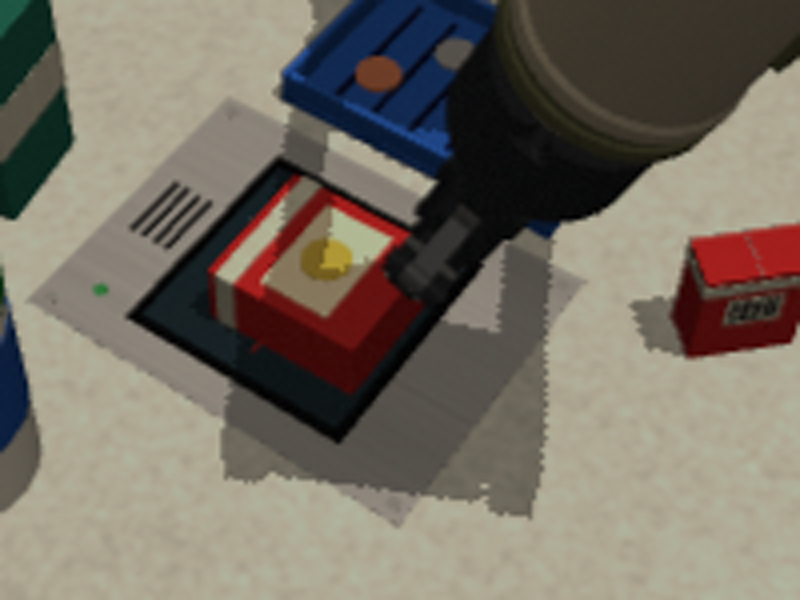

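It has fallen flat on its barcode face. I'll retreat and check.

```bash
python3 -m inch '10 0.15 1 0.5 0 0 0;10 0.3 2 2 0 0 0;10 0.4 3 3 0 0 0;10 0.4 3 3 0 0 0;10 0.4 3 3 0 0 0;10 0.4 3 2 0 0 0;10 0 0 0 0 0 0;10 0 0 0 0 0 0'
python3 - <<'E'
from h import *
s=robot.sense();p=s['eef_pos']; print(s['time'],toS(p),p[2],s['force'])
grab('top','t9'); crop('t9',80,90,330,260,3,'t9c');d=grab('scene','s9'); crop('s9',180,130,380,280,4,'s9c')
im=cv2.imread('pics/t9c.png'); cv2.imwrite('pics/t9c.png',cv2.convertScaleAbs(im,alpha=1.7))
E
```

```text
time: 10.7
eef_pos: [0.5974, 0.1807, 0.1984]
tool_rot: [-0.54, -0.425, -0.363, 0.629]
force: [0.7, -0.5, -0.4]
opening: 0.0087
10.7 [-0.21186093  0.00060937] 0.19836004490345133 [ 0.67874328 -0.53013381 -0.40312794]
```

View pics/t9c.png

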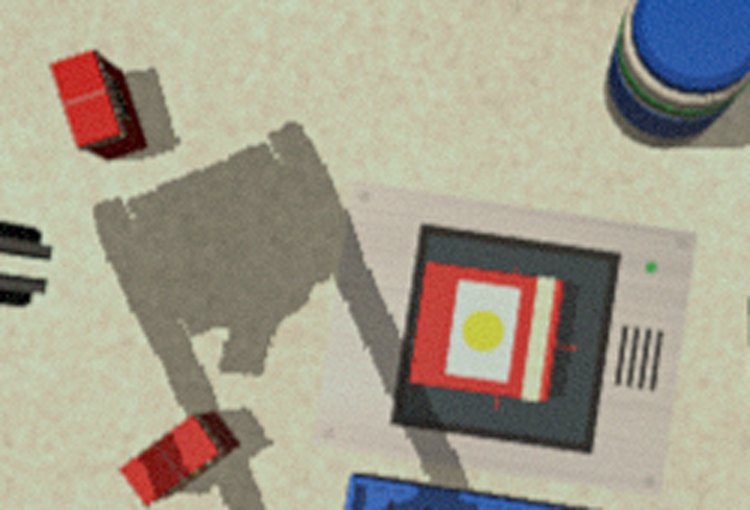

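View pics/s9c.png

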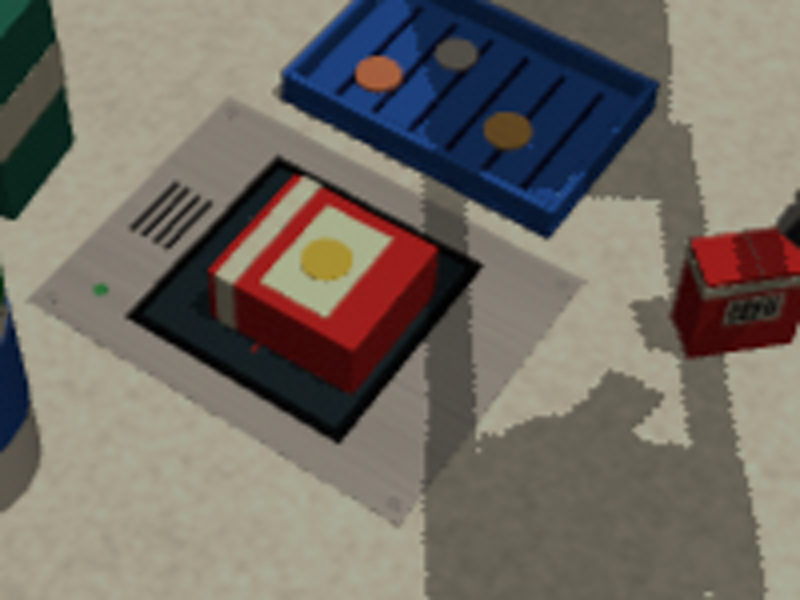

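View pics/s9.png

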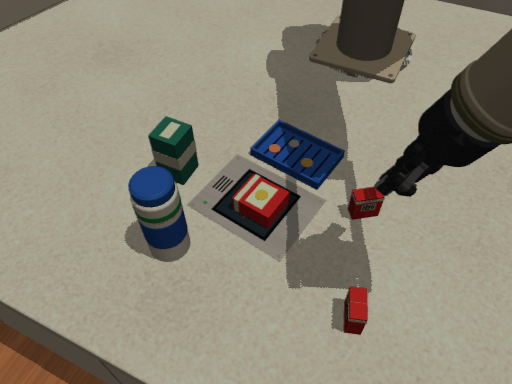

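```bash
python3 - <<'E'
from h import *
d=load('t9'); o=np.array([2.2,-.4])
f=lambda u,v,z: (toS(back(d,(u/3+80-.33,v/3+90-.33),z))*1000)-o
t=np.array([f(*p,.036) for p in [(427,262),(563,281),(548,402),(410,386)]]);print(t)
m0=(t[0]+t[3])/2;m1=(t[1]+t[2])/2;print('barcode top',m0+(m1-m0)*46/80)
d=load('s9')
f=lambda u,v,z: (toS(back(d,(u/4+180-.4,v/4+130-.4),z))*1000)-[-.8,-.7]
t=np.array([f(*p,.036) for p in [(438,248),(348,352),(210,273),(297,175)]]);print(t)
m0=(t[0]+t[1])/2;m1=(t[3]+t[2])/2;print('barcode scene',m0+(m1-m0)*46/80)
a=cv2.imread('pics/scene0.png').astype(int);b=cv2.imread('pics/s9.png').astype(int)
# bystander shift check by template on top view
A=cv2.imread('pics/top0.png');B=cv2.imread('pics/t9.png')
for n,(x0,y0,x1,y1) in dict(tea=(325,175,390,230),wipes=(275,65,345,140),tray=(182,242,292,325),s1=(92,100,135,148),s2=(115,222,165,262)).items():
    r=cv2.matchTemplate(B,A[y0:y1,x0:x1],cv2.TM_CCOEFF_NORMED);_,v,_,l=cv2.minMaxLoc(r);print(n,l[0]-x0,l[1]-y0,round(v,3))
E
```

```text
[[-51.06871623  36.78015091]
 [ 27.81413721  37.2407439 ]
 [ 29.20119071 -32.56626128]
 [-50.17056282 -34.84629958]]
barcode top [-5.12144002  1.75485716]
[[-51.09311068 -31.52267733]
 [-49.76795885  39.33524878]
 [ 25.60943165  38.98164572]
 [ 26.83063644 -30.77025576]]
barcode scene [-6.3564577   4.02094605]
tea 0 0 0.996
wipes 0 0 0.996
tray 0 0 0.851
s1 0 0 0.997
s2 0 0 0.887
```

```bash
python3 -c "
from plant import robot
print(robot.hand_in())"
```

```text
the job is handed in; nothing more can be done
None
```

The largest red carton now lies flat on its barcode face, with the label over the middle of the glass. I handed the job in at about 10.8 s, with the gripper withdrawn and touching nothing.

- **How it was done:** I pushed the carton low on its back, still standing, until its foot was at the glass edge (about x −52 mm). I then backed off, rose and pushed it high on the back until it tipped over that edge.
- **Label position:** the last pictures put the label's middle at about (−5, +2) mm from the glass centre in the top view and (−6, +4) mm in the scene view. The two cameras differed by up to 5 mm in absolute position, so I measured relative to the glass in each.
- **Other objects:** the tea box, wipes, coin tray and both smaller cartons showed no shift against the first top picture. The match was weaker for the tray (0.85) and one small carton (0.89), probably because the arm's shadow fell on them.
- **Forces:** wrist readings stayed around 2 N or less at the end of every move.

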